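Set the slide cradle to its gauge mark with the knurled wheel

ROBOT

A 6-joint arm with a two-finger parallel gripper is mounted at the origin on the work surface. World frame = base frame: x ahead of the robot, y to its left, z up, the work surface at z = 0. Lengths are in m, angles in rad, forces in N, time in s.
With the tool pointing down it reaches from about 0.3 to 0.825 m from the base axis. Payload 5.4 kg.
Tool frame: the origin (TCP) lies at the very end of the fingers, on their centre line; the grasp point (between the pads) lies robot.pinch_z behind it (robot.pinch_z is the distance from the TCP to the grasp point, in m); z points along the fingers, y is the line along which they close (so a half turn about z gives the same grasp; the last joint's range is limited). The gripper opens to 92 mm and grips with 3 to 60 N. Pads are 20 mm wide; open, the fingers measure 128 mm over their backs; the gripper's body (75 mm by 189 mm) begins 69 mm behind the grasp point.
Start: joints at [-1.497, 0.158, 1.597, -0, 1.386, -0.21], TCP at [0.161, -0.552, 0.215] pointing down, gripper open.
Joint ranges: [-2.91, 2.91], [-0.94, 2.29], [0.18, 2.7], [-1.29, 4.43], [0.17, 2.64], [-3, 3]. Speed limits (rad/s): [2.57, 2.57, 3.14, 3.14, 3.14, 3.14].

INTERFACE

Orientations are given as [roll, pitch, yaw] about the fixed x, y, z axes, in that order (R = Rz(yaw) Ry(pitch) Rx(roll)).
In Python, from workcell import sensors, read_camera, camera_info, order, robot gives the robot as it stands.
- The arm moves only by the shell command python3 -m jog 'ROWS' [FORCE]. ROWS is JSON, a list of rows, each an object of numbers: "x", "y", "z": the shift along the tool's x, y, z in mm; "wx", "wy", "wz": the turn, a rotation vector about the tool's x, y, z in degrees; "jaw": the opening, from 0 (shut) to 1 (fully open). A call has 1 to 10 rows; each row shifts and turns the commanded pose from where the row before left it, along the tool's axes as they then stand; what a row does not reach is not made up. A row lasts 1/10 s, in which the tool goes at most 50 mm and 8.59 degrees, less where a joint would pass 70% of its speed; a pose out of reach is approached as far as the arm can. A call with a gripper value outside its range is refused whole. The fingers move at their own pace and stop on an object; FORCE is the grip in N (left out, the last holds). Time passes only in rows, so rows that do not move let the fingers close. It gives the time, the measured TCP pose, the force, the opening and the grip force at its end, in the units of the state.
- sensors.get_obs(): the state, without advancing time (a new reading comes with each control period).
- read_camera(name): name is "scene" or "top" or "wrist"; returns the picture (420x560x3 uint8, red, green, blue); there is no depth.
- camera_info(name): a dict with "vfov" (degrees; the focal length in pixels is half the picture's height over the tangent of half this angle, whatever the lens; pixels are square), "cx", "cy" (the principal point, pixels), "k1" (the pictures are not rectified: a ray, as slopes to the right and down, at radius r is drawn at 1 + k1 r^2 times it, then the intrinsics apply), "rvec" (rotation vector, rad) and "tvec" (3), from world to camera coordinates, as OpenCV has them. Camera axes: x right, y down, z forward; pixel columns grow to the right and rows downward; lengths in m; the calibration is good to about 2 mm. A picture is of the moment at which its call begins: read the wrist's pose just before it. camera_info takes no time and is no camera call; for the wrist camera it gives the pose at the moment of the call.
- order.finish_job(): hands the job in; it is judged then, once.
The state is a dict: "t": time; "qpos": joint angles; "dq": joint speeds; "joint_torque": joint torques, N m; "position": TCP position; "tcp_rot": TCP orientation; "force": force on the tool from outside, world axes, zero at the start; "moment": the same for the moment, N m; "gripper_width": finger opening in m; "gripper_force": force on a finger pad.
Only numpy, scipy, OpenCV 4.12 (cv2) and the standard library are available. Lean on these libraries where they do the work, as an engineer would, in place of code of your own. Each camera call takes 0.05 s, during which the arm holds its last target. There are 200 camera calls.

TASK

Set the microscope-slide cradle for the next tray: with a fingertip on top of its knurled wheel, roll the wheel until the sliding jaw's pointer blade lines up with the gauge blade on the rail, then take the hand away. Use light pressure and move the jaw only by the wheel, never by pushing it. Do not grasp or lift anything, and leave the slide mailer lying in the cradle and the jar, glue stick and marker around it where they are.

Things in the scene. Friction and masses are not known exactly. Their poses are not given: they have to be found in the camera images.
- cradle: Slide cradle fixed to the desk: white base 160 (x) x 300 (y) x 15 mm; origin: centre of its underside; z up. Its y axis is the way the sliding jaw closes. The wheel stands at y -100 mm between two white cheeks (42 mm over both, 74 mm long, tops at 56 mm). Fixed steel jaw (top at 45 mm) at y +133 mm; grey bed between the jaws (18 mm high); aluminium rail (21 mm high) at x +71 mm
- wheel_top (a point): Top of the unpressed wheel's rim, 68 mm above the desk, at the cradle's (0, -100) mm. The wheel and jaw share a sprung carriage: pressed on the wheel, it sinks 1 mm per 1.5 N, at most 5 mm, and rises when let go. The wheel turns lightly (under 1.5 N at the rim) by friction under a pressed fingertip, stays where left, and can be rolled either way
- wheel: Dark steel wheel with fine ribs, 56 mm in diameter, 16 mm wide; origin at its centre, 40 mm above the desk; axle along the cradle's x axis, about which this body turns. Moving its top towards the cradle's +y moves the jaw towards +y: 28 mm of rim travel (1 rad) for 10 mm of jaw travel
- jaw: Sliding steel jaw: bar 111 (x) x 14 (y) x 22 mm across the bed, on two guide rods, top 46 mm above the desk, with a black pointer blade at its +x end. Moves along the cradle's y with the wheel; origin at the blade's y, 40 mm above the desk
- pointer (a point): Tip of the jaw's black pointer blade (4 mm thick in y, 18 mm high, standing 17 mm out from the jaw's end to the cradle's +x), on the blade's mid-plane, 40 mm above the desk while the carriage is up
- mark (a point): Tip of the gauge mark: black blade 4 mm thick in y, 25 mm high, on a small aluminium clip fixed on the rail, pointing to the cradle's -x, 2 mm between its tip and the pointer's path; on the blade's mid-plane, 40 mm above the desk. At the start it is 13 to 58 mm further towards +y than the pointer
- mailer: Loose white slide mailer, 78 x 28 x 12 mm, lying on the bed between the mark and the fixed jaw; origin under its centre. To be left alone
- glue_stick: Loose upright white glue stick, 25 mm in diameter, 90 mm high, on the desk on the cradle's -x side; origin under its centre. To be left alone
- jar: Loose clear specimen jar, 54 mm in diameter, 70 mm high, on the desk past the cradle's +y end; origin under its centre. To be left alone
- marker: Loose marker pen, 130 mm long, 12 mm thick, lying on the desk on the cradle's +x side; origin under its centre. To be left alone

How it is judged:
By the outcome, as a careful person would: the job done as asked, in the order asked, and still so for the second after the job is handed in, with the robot touching nothing.
It also fails if it takes over 51 s, if anything falls off the work surface, if the arm or the gripper's body presses on something with over 40 N, if the wrist force passes 120 N, or if a joint passes its speed limit or range.

## Working session

There is one attempt and no reset: what is moved stays moved. The work goes in short steps, Python scripts to look and compute and a shell command to move; the robot and the scene stay as the last step left them, time stands still between calls to the robot, and variables do not carry over. Pictures are saved under pics/ and viewed, at most 10 in all, crops included, and the job is handed in when it is done.

```bash
mkdir -p pics; cat > h.py <<'E'
import numpy as np, cv2
from workcell import sensors, read_camera, camera_info, order, robot
def cam(n):
    c=camera_info(n); f=210/np.tan(np.radians(c["vfov"])/2)
    return c,f,cv2.Rodrigues(np.array(c["rvec"],float))[0],np.array(c["tvec"],float)
def ray(n,u,v,C=None):
    c,f,R,t=C or cam(n)
    d=np.array([(u-c["cx"])/f,(v-c["cy"])/f]); p=d.copy()
    for _ in range(30): p=d/(1+c["k1"]*(p@p))
    return -R.T@t, R.T@np.array([*p,1])
def onz(n,u,v,z,C=None):
    o,d=ray(n,u,v,C); return o+d*(z-o[2])/d[2]
def proj(n,P,C=None):
    c,f,R,t=C or cam(n); q=R@np.array(P)+t; p=q[:2]/q[2]; p=p*(1+c["k1"]*(p@p))
    return p*f+[c["cx"],c["cy"]]
E
python3 - <<'E'
from h import *
s=sensors.get_obs(); print(s["t"],s["position"],s["tcp_rot"],s["gripper_width"],robot.pinch_z)
a=[read_camera(n) for n in("top","scene")]
for n,i in zip(("top","scene"),a):
    print(n,camera_info(n)); cv2.imwrite(f"pics/{n}0.png",i[:,:,::-1])
E
```

```text
0.0 [ 0.16092579 -0.55138292  0.21365274] [-3.13980964e+00 -3.47040450e-04  2.83790419e-01] 0.09169208767649487 0.0187
top {'vfov': 54.54140860779778, 'cx': 280.7934306068909, 'cy': 216.09623120873474, 'k1': -0.05807713244608844, 'rvec': array([ 2.12962866, -2.17342005,  0.23469395]), 'tvec': array([0.10620759, 0.54674355, 0.62460006])}
scene {'vfov': 47.05135423171458, 'cx': 276.67953085297677, 'cy': 215.658949759448, 'k1': 0.027003235929721356, 'rvec': array([ 2.01845637,  0.88509771, -0.45923467]), 'tvec': array([-0.47284948, -0.13632542,  1.04232744])}
```

View pics/top0.png

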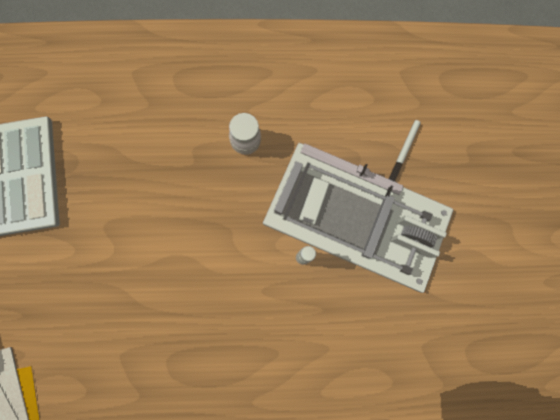

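View pics/scene0.png

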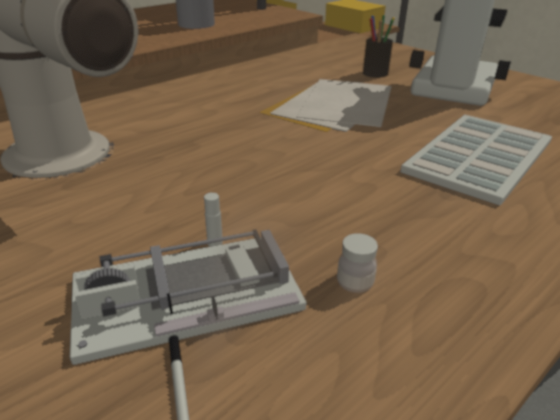

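The top view shows the cradle with corners near (298,146), (453,208), (427,291) and (265,222). The wheel is near (419,236), the pointer near (389,190) and the mark near (362,170).

```bash
python3 - <<'E'
from h import *
C=cam("top")
px=[(298,146),(453,208),(427,291),(265,222)]
W=np.array([onz("top",*p,.015,C)[:2] for p in px]); L=np.array([(80,150),(80,-150),(-80,-150),(-80,150)])/1000
m=W.mean(0); H=(W-m).T@L; th=np.arctan2(H[1,0]-H[0,1],H[0,0]+H[1,1])
R=np.array([[np.cos(th),-np.sin(th)],[np.sin(th),np.cos(th)]])
print(m,th,np.degrees(th),((W-m)@R-L)*1000)
print("wheel pred",m+R@[0,-.1], "px seen",onz("top",419,234,.066,C))
for n,p in(("ptr",(389,190)),("mark",(362,170))): print(n,((onz("top",*p,.045,C)[:2]-m)@R)*1000)
i=cv2.imread("pics/top0.png")[125:305,245:475]
cv2.imwrite("pics/topz.png",cv2.resize(i,None,fx=3.3,fy=3.3,interpolation=cv2.INTER_CUBIC))
E
```

```text
[ 0.55196283 -0.04627841] -0.41316522081451734 -23.67262339426256 [[-5.37023359 -1.29340587]
 [-2.48456978  2.00969119]
 [ 2.10255095 -0.73839729]
 [ 5.75225243  0.02211197]]
wheel pred [ 0.51181181 -0.13786386] px seen [ 0.51212483 -0.12652362  0.066     ]
ptr [ 52.47610265 -23.66894733]
mark [67.14450676 31.03490559]
```

View pics/topz.png

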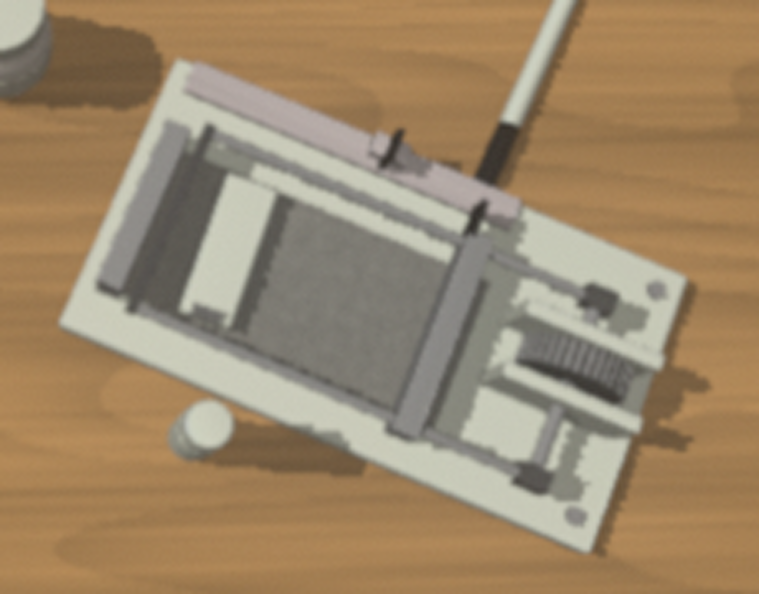

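The zoom shows the same layout with sharper corners: (299.8,143.2), (454.1,209.8), (425.3,292.3) and (263.2,223.2) in full-image pixels. The wheel top is near (421,232.6).

```bash
python3 - <<'E'
from h import *
C=cam("top")
px=[(299.8,143.2),(454.1,209.8),(425.3,292.3),(263.2,223.2)]
W=np.array([onz("top",*p,.015,C)[:2] for p in px]); L=np.array([(80,150),(80,-150),(-80,-150),(-80,150)])/1000
m=W.mean(0); H=(W-m).T@L; th=np.arctan2(H[1,0]-H[0,1],H[0,0]+H[1,1])
R=np.array([[np.cos(th),-np.sin(th)],[np.sin(th),np.cos(th)]])
print(m,th,np.degrees(th),((W-m)@R-L)*1000)
w=m+R@[0,-.1]
print("wheel pred",w, "px seen",onz("top",420.8,232.6,.066,C))
z=lambda u,v:(245+u/3.3,125+v/3.3)
for n,p in(("ptr",z(478,217)),("mark",z(393,148))): print(n,((onz("top",*p,.049,C)[:2]-m)@R)*1000)
s=sensors.get_obs()
d=R.T@(w-s["position"][:2]); print("after yaw: tool x,y mm",d[0]*1e3,-d[1]*1e3, "wz",np.degrees(s["tcp_rot"][2]-th))
cw=cam("wrist"); print("wrist cam pos",-cw[2].T@cw[3],"axis",cw[2][2])
E
```

```text
[ 0.55141696 -0.04598329] -0.4298421288626862 -24.628139840750386 [[-1.09191606 -1.01591583]
 [-1.67797406  0.35932406]
 [ 2.02815633 -0.05146913]
 [ 0.74173378  0.70806089]]
wheel pred [ 0.50974423 -0.13688644] px seen [ 0.51434027 -0.12970625  0.066     ]
ptr [ 51.4412868  -23.82583199]
mark [67.4592825  29.39624444]
after yaw: tool x,y mm 144.30858347629237 -522.1975106281892 wz 40.88814706127391
wrist cam pos [ 0.23327988 -0.53051753  0.38363973] axis [-0.2593665  -0.07428853 -0.96291756]
```

```bash
python3 -m jog '[{"wz":8.2,"jaw":0},{"wz":8.2},{"wz":8.2},{"wz":8.2},{"wz":8.1},{"x":20,"y":-30},{"x":20,"y":-48},{"x":20,"y":-48},{"x":20,"y":-48},{"x":20,"y":-48}]' 5 && python3 -m jog '[{"x":20,"y":-48},{"x":20,"y":-48},{"x":4,"y":-48},{"y":-48},{"y":-48},{"y":-40},{"y":-20},{}]'
python3 - <<'E'
from h import *
s=sensors.get_obs(); print(s["t"],s["position"],s["tcp_rot"],s["gripper_width"],s["force"])
C=cam("wrist"); i=read_camera("wrist"); cv2.imwrite("pics/w1.png",i[:,:,::-1])
print("tcp px",proj("wrist",s["position"],C),C)
E
```

```text
0.1 [ 0.16094922 -0.55144313  0.21371935] [-3.13995772e+00 -3.39131981e-04  2.83790662e-01] 0.09188238342169743 [ 1.01791813  0.47649872 -0.10003911]
tcp px [280.12547727 246.35235361] ({'vfov': 70.77046739877919, 'cx': 280.01647511813457, 'cy': 203.53469150463056, 'k1': -0.04242407239197947, 'rvec': array([-2.33137887,  1.74829596,  0.24188649]), 'tvec': array([-0.57409621, -0.03107368,  0.39050705])}, np.float64(295.6600483243724), array([[ 0.27994837, -0.96001412, -0.00134091],
       [-0.92431484, -0.26991499,  0.26979245],
       [-0.2593665 , -0.07428853, -0.96291756]]), array([-0.57409621, -0.03107368,  0.39050705]))validation failed for argument at $[0]...
```

View pics/w1.png

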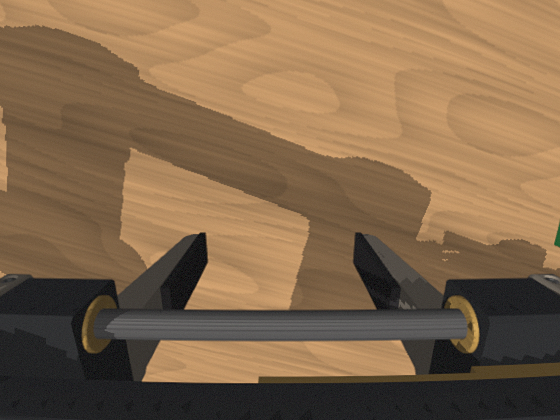

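The move was refused, so the arm hasn't moved: the picture only shows bare desk between the open fingers. I'll try rows with every key filled in.

```bash
python3 -m jog '[{"x":0,"y":0,"z":0,"wx":0,"wy":0,"wz":8.2,"jaw":0}]' 5
```

```text
t: 0.25
position: [0.161, -0.5516, 0.2141]
tcp_rot: [-3.141, -0.0, 0.138]
force: [0.1, -0.5, 0.5]
gripper_width: 0.0858
gripper_force: 0.0
```

All seven keys are needed in each row.

```bash
python3 -m jog '[{"x":0,"y":0,"z":0,"wx":0,"wy":0,"wz":8.2,"jaw":0},{"x":0,"y":0,"z":0,"wx":0,"wy":0,"wz":8.2,"jaw":0},{"x":0,"y":0,"z":0,"wx":0,"wy":0,"wz":8.2,"jaw":0},{"x":0,"y":0,"z":0,"wx":0,"wy":0,"wz":8.1,"jaw":0},{"x":20,"y":-30,"z":0,"wx":0,"wy":0,"wz":0,"jaw":0},{"x":20,"y":-45,"z":0,"wx":0,"wy":0,"wz":0,"jaw":0},{"x":20,"y":-45,"z":0,"wx":0,"wy":0,"wz":0,"jaw":0},{"x":20,"y":-45,"z":0,"wx":0,"wy":0,"wz":0,"jaw":0},{"x":20,"y":-45,"z":0,"wx":0,"wy":0,"wz":0,"jaw":0},{"x":20,"y":-45,"z":0,"wx":0,"wy":0,"wz":0,"jaw":0}]' && python3 -m jog '[{"x":20,"y":-45,"z":0,"wx":0,"wy":0,"wz":0,"jaw":0},{"x":4,"y":-45,"z":0,"wx":0,"wy":0,"wz":0,"jaw":0},{"x":0,"y":-45,"z":0,"wx":0,"wy":0,"wz":0,"jaw":0},{"x":0,"y":-45,"z":0,"wx":0,"wy":0,"wz":0,"jaw":0},{"x":0,"y":-45,"z":0,"wx":0,"wy":0,"wz":0,"jaw":0},{"x":0,"y":-30,"z":0,"wx":0,"wy":0,"wz":0,"jaw":0},{"x":0,"y":-12,"z":0,"wx":0,"wy":0,"wz":0,"jaw":0},{"x":0,"y":0,"z":0,"wx":0,"wy":0,"wz":0,"jaw":0}]'
python3 - <<'E'
from h import *
s=sensors.get_obs(); print(s["t"],s["position"],s["tcp_rot"],s["gripper_width"],s["force"])
C=cam("wrist"); np.savez("w2.npz",R=C[2],t=C[3]); i=read_camera("wrist"); cv2.imwrite("pics/w2.png",i[:,:,::-1])
print("tcp px",proj("wrist",s["position"],C))
E
```

```text
t: 1.25
position: [0.3775, -0.3686, 0.2144]
tcp_rot: [-3.141, 0.0, -0.43]
force: [0.3, 0.3, 0.1]
gripper_width: 0.0058
gripper_force: 0.0
t: 2.05
position: [0.5096, -0.1367, 0.2144]
tcp_rot: [3.141, 0.0, -0.428]
force: [-0.5, 0.4, -0.4]
gripper_width: 0.0002
gripper_force: 0.0
2.05 [ 0.50964073 -0.13666639  0.21437627] [ 3.14142164e+00  4.42965592e-04 -4.27803018e-01] 0.00023059591838374134 [-0.50629983  0.38211839 -0.39318361]
tcp px [279.30732474 246.61329724]
```

View pics/w2.png

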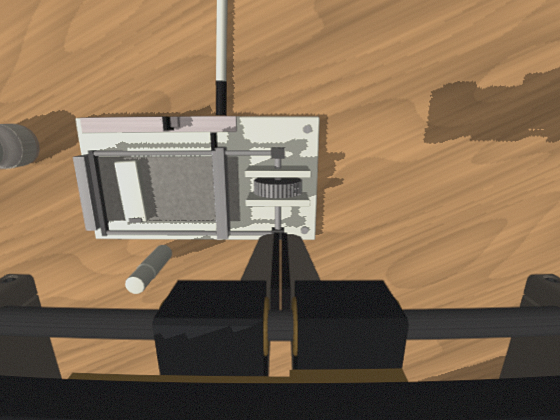

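The wrist view shows the cradle axis-aligned: base corners (77,117), (319,116) and (315,239), wheel top about (278,184), pointer blade about (214,141) and mark blade about (167,123).

```bash
python3 - <<'E'
from h import *
C=cam("wrist"); i=cv2.imread("pics/w2.png")
s=sensors.get_obs(); th=s["tcp_rot"][2]; R=np.array([[np.cos(th),-np.sin(th)],[np.sin(th),np.cos(th)]])
rel=lambda u,v,z:((onz("wrist",u,v,z,C)[:2]-s["position"][:2])@R*1000).round(1)
for p in((77,117),(319,116),(315,239),(97,239)): print("corner",rel(*p,.015))
print("wheel",rel(278,184,.067),rel(254,186,.06),rel(302,186,.06)); print("cheek",rel(278,171,.056),rel(278,202,.056))
print("ptr",rel(214,141,.045),"mark",rel(167,123,.048))
cv2.imwrite("pics/w2z.png",cv2.resize(i[100:250,60:330],None,fx=2.9,fy=2.9,interpolation=cv2.INTER_CUBIC))
E
```

```text
corner [ 82.2 248.3]
corner [ 81.2 -47.5]
corner [-77.6 -47.7]
corner [-78.4 249.4]
wheel [8.7 1.6] [ 4.9 28.6] [  4.9 -25.2]
cheek [21.2  1.6] [-14.8   1.7]
ptr [53.7 73.9] mark [ 73.8 124.5]
```

View pics/w2z.png

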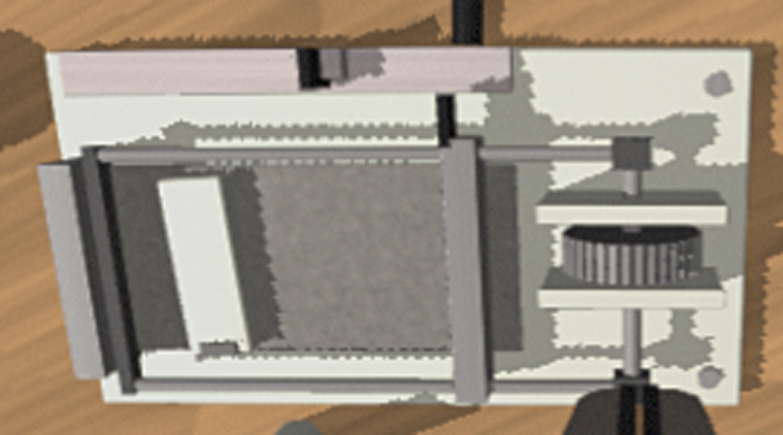

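The zoom confirms the wheel axis is about 3 mm to +x of the TCP and 1 mm to +y. The pointer blade is still about 52 mm short of the mark, so roughly 145 mm of rim travel is needed. I'll descend to the -y side of the wheel top and press lightly.

```bash
python3 -m jog '[{"x":3,"y":13,"z":40,"wx":0,"wy":0,"wz":0,"jaw":0},{"x":0,"y":0,"z":45,"wx":0,"wy":0,"wz":0,"jaw":0},{"x":0,"y":0,"z":40,"wx":0,"wy":0,"wz":0,"jaw":0},{"x":0,"y":0,"z":14,"wx":0,"wy":0,"wz":0,"jaw":0},{"x":0,"y":0,"z":0,"wx":0,"wy":0,"wz":0,"jaw":0}]'; python3 -m jog '[{"x":0,"y":0,"z":5,"wx":0,"wy":0,"wz":0,"jaw":0},{"x":0,"y":0,"z":5,"wx":0,"wy":0,"wz":0,"jaw":0},{"x":0,"y":-4,"z":1,"wx":0,"wy":0,"wz":0,"jaw":0}]';  python3 -m jog '[{"x":0,"y":-5,"z":0,"wx":0,"wy":0,"wz":0,"jaw":0},{"x":0,"y":-5,"z":0,"wx":0,"wy":0,"wz":0,"jaw":0}]'
```

```text
t: 2.6
position: [0.5049, -0.151, 0.0737]
tcp_rot: [-3.141, 0.005, -0.432]
force: [-0.6, -0.9, 0.4]
gripper_width: 0.0009
gripper_force: 0.0
t: 2.9
position: [0.5096, -0.1482, 0.066]
tcp_rot: [3.141, -0.003, -0.43]
force: [0.4, -1.8, 2.8]
gripper_width: 0.0004
gripper_force: 1.4
t: 3.1
position: [0.5142, -0.1381, 0.0661]
tcp_rot: [3.141, -0.003, -0.43]
force: [1.6, -1.3, 3.3]
gripper_width: 0.0003
gripper_force: 1.7
```

```bash
python3 -m jog '[{"x":0,"y":-4,"z":0.7,"wx":0,"wy":0,"wz":0,"jaw":0},{"x":0,"y":-5,"z":0,"wx":0,"wy":0,"wz":0,"jaw":0},{"x":0,"y":-5,"z":0,"wx":0,"wy":0,"wz":0,"jaw":0}]'; python3 -m jog '[{"x":0,"y":0,"z":-8,"wx":0,"wy":0,"wz":0,"jaw":0},{"x":0,"y":0,"z":-4,"wx":0,"wy":0,"wz":0,"jaw":0},{"x":0,"y":14,"z":0,"wx":0,"wy":0,"wz":0,"jaw":0},{"x":0,"y":14,"z":0,"wx":0,"wy":0,"wz":0,"jaw":0},{"x":0,"y":0,"z":0,"wx":0,"wy":0,"wz":0,"jaw":0}]'
cat > look.py <<'E'
import sys; from h import *
s=sensors.get_obs(); C=cam("wrist"); i=read_camera("wrist")[:,:,::-1]; cv2.imwrite(f"pics/{sys.argv[1]}.png",i)
print(s["t"],s["position"],s["force"])
# rail/gap strip dark components
g=i.max(2); m=(g<50).astype("uint8"); m[215:]=0
n,l,st,ce=cv2.connectedComponentsWithStats(m)
p,th=np.array([0.50974,-0.13667]),-.4278
R=np.array([[np.cos(th),-np.sin(th)],[np.sin(th),np.cos(th)]])
for k in range(1,n):
    if st[k,4]>25: print(st[k],ce[k].round(1),((onz("wrist",*ce[k],.045,C)[:2]-p)@R*1000).round(1))
E
python3 look.py w3
```

```text
t: 3.4
position: [0.5198, -0.1252, 0.0648]
tcp_rot: [-3.142, -0.003, -0.43]
force: [2.7, -1.2, 4.7]
gripper_width: 0.0004
gripper_force: 2.2
t: 3.9
position: [0.5055, -0.1524, 0.0754]
tcp_rot: [3.141, 0.001, -0.433]
force: [-0.9, -1.9, -0.2]
gripper_width: 0.0003
gripper_force: 0.0
3.9 [ 0.50545326 -0.15235515  0.07539574] [-0.89785865 -1.89285752 -0.23266127]
[155  61  19  56 880] [164.5  88.1] [99.2 57. ]
[ 63 120  27  23 352] [ 73.4 131.2] [ 73.2 122.2]
[124 145  19  30 314] [134.5 157.1] [55.3 82.3]
```

View pics/w3.png

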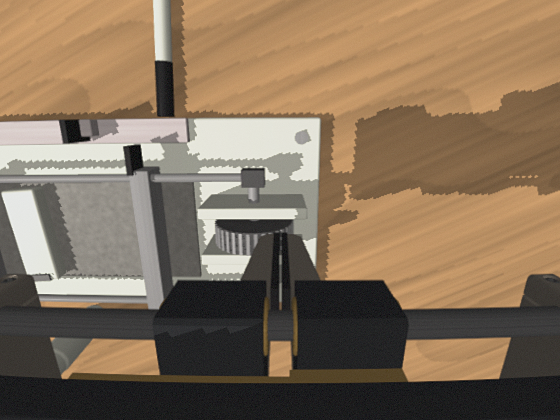

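The pointer advanced about 9 mm and now sits about 40 mm short. I'll run three longer strokes (32 mm), then look again.

```bash
python3 -m jog '[{"x":0,"y":0,"z":6,"wx":0,"wy":0,"wz":0,"jaw":0},{"x":0,"y":0,"z":6,"wx":0,"wy":0,"wz":0,"jaw":0},{"x":0,"y":-6,"z":0,"wx":0,"wy":0,"wz":0,"jaw":0},{"x":0,"y":-6,"z":0,"wx":0,"wy":0,"wz":0,"jaw":0},{"x":0,"y":-7,"z":0,"wx":0,"wy":0,"wz":0,"jaw":0},{"x":0,"y":-7,"z":0,"wx":0,"wy":0,"wz":0,"jaw":0},{"x":0,"y":-6,"z":0,"wx":0,"wy":0,"wz":0,"jaw":0},{"x":0,"y":0,"z":-8,"wx":0,"wy":0,"wz":0,"jaw":0},{"x":0,"y":16,"z":-4,"wx":0,"wy":0,"wz":0,"jaw":0},{"x":0,"y":16,"z":0,"wx":0,"wy":0,"wz":0,"jaw":0}]'; python3 look.py w4; python3 -m jog '[{"x":0,"y":0,"z":6,"wx":0,"wy":0,"wz":0,"jaw":0},{"x":0,"y":0,"z":6,"wx":0,"wy":0,"wz":0,"jaw":0},{"x":0,"y":-6,"z":0,"wx":0,"wy":0,"wz":0,"jaw":0},{"x":0,"y":-6,"z":0,"wx":0,"wy":0,"wz":0,"jaw":0},{"x":0,"y":-7,"z":0,"wx":0,"wy":0,"wz":0,"jaw":0},{"x":0,"y":-7,"z":0,"wx":0,"wy":0,"wz":0,"jaw":0},{"x":0,"y":-6,"z":0,"wx":0,"wy":0,"wz":0,"jaw":0},{"x":0,"y":0,"z":-8,"wx":0,"wy":0,"wz":0,"jaw":0},{"x":0,"y":16,"z":-4,"wx":0,"wy":0,"wz":0,"jaw":0},{"x":0,"y":16,"z":0,"wx":0,"wy":0,"wz":0,"jaw":0}]'; python3 look.py w5
```

```text
t: 4.95
position: [0.5069, -0.1506, 0.0765]
tcp_rot: [-3.142, -0.001, -0.429]
force: [-0.2, -0.0, -0.3]
gripper_width: 0.0006
gripper_force: 0.0
4.95 [ 0.50694751 -0.15057646  0.07652272] [-0.15548124 -0.03923374 -0.26988043]
[160  62  18  55 869] [168.6  88.7] [99.3 57.5]
[ 66 120  28  23 349] [ 78.1 131. ] [ 73.4 122.4]
[111 146  20  29 314] [121.9 157.6] [55.2 94.3]
[246 169  21   2  41] [256.2 169.5] [46.5  2. ]
t: 6.0
position: [0.5069, -0.1504, 0.0764]
tcp_rot: [-3.142, -0.0, -0.428]
force: [1.3, -0.5, 0.4]
gripper_width: 0.0009
gripper_force: 0.0
6.0 [ 0.5069139  -0.15036445  0.07642477] [ 1.31751486 -0.50639639  0.41799045]
[160  62  18  55 865] [168.8  88.4] [99.3 57.6]
[ 65 120  29  23 344] [ 78.  130.9] [ 73.3 122.5]
[ 93 145  22  30 340] [105.2 157.4] [ 55.2 106.2]
```

```bash
python3 -m jog '[{"x":0,"y":0,"z":6,"wx":0,"wy":0,"wz":0,"jaw":0},{"x":0,"y":0,"z":6,"wx":0,"wy":0,"wz":0,"jaw":0},{"x":0,"y":-6,"z":0,"wx":0,"wy":0,"wz":0,"jaw":0},{"x":0,"y":-6,"z":0,"wx":0,"wy":0,"wz":0,"jaw":0},{"x":0,"y":-7,"z":0,"wx":0,"wy":0,"wz":0,"jaw":0},{"x":0,"y":-7,"z":0,"wx":0,"wy":0,"wz":0,"jaw":0},{"x":0,"y":-4,"z":0,"wx":0,"wy":0,"wz":0,"jaw":0},{"x":0,"y":0,"z":-12,"wx":0,"wy":0,"wz":0,"jaw":0},{"x":0,"y":0,"z":-20,"wx":0,"wy":0,"wz":0,"jaw":0},{"x":0,"y":-30,"z":-10,"wx":0,"wy":0,"wz":0,"jaw":0}]'; python3 -m jog '[{"x":-10,"y":-40,"z":0,"wx":0,"wy":0,"wz":0,"jaw":0},{"x":-10,"y":-38,"z":0,"wx":0,"wy":0,"wz":0,"jaw":0},{"x":0,"y":0,"z":0,"wx":0,"wy":0,"wz":0,"jaw":0},{"x":0,"y":0,"z":0,"wx":0,"wy":0,"wz":0,"jaw":0}]'; python3 look.py w6; python3 - <<'E'
import cv2
i=cv2.imread("pics/w6.png"); cv2.imwrite("pics/w6z.png",cv2.resize(i[90:210,200:360],None,fx=5,fy=5,interpolation=cv2.INTER_CUBIC))
E
```

```text
t: 7.05
position: [0.532, -0.0977, 0.1076]
tcp_rot: [3.141, -0.001, -0.433]
force: [0.8, 0.2, 1.3]
gripper_width: 0.0007
gripper_force: 0.0
t: 7.45
position: [0.5459, -0.0161, 0.106]
tcp_rot: [3.141, 0.001, -0.428]
force: [-0.4, -0.6, -0.9]
gripper_width: 0.0003
gripper_force: 0.0
7.45 [ 0.54588857 -0.01609578  0.10595482] [-0.38133486 -0.64005441 -0.93458365]
[333  42  19  50 714] [342.3  66.5] [96.7 79. ]
[272  90   4  22  80] [273.6 100.3] [ 73.2 128.9]
[281 116   4  25  78] [282.1 128.4] [ 52.9 122.6]
[420 139   9  15  57] [424.6 145.5] [40.4 11.8]
[162 149   9  66 186] [165.9 181.7] [ 11.8 215.4]
[393 183  73  21 489] [431.5 187.2] [7.3 1.8]
```

View pics/w6z.png

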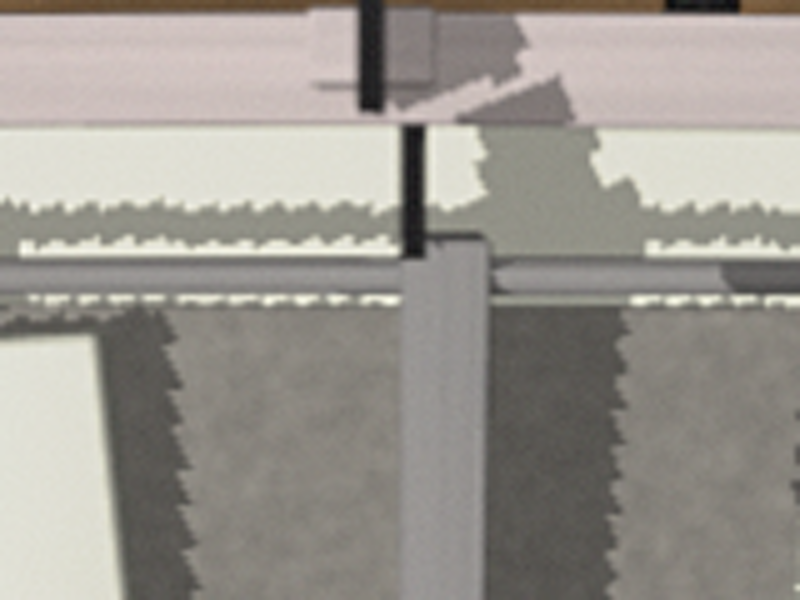

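Looking straight down on the blades, the mark is at column 273.6 and the pointer at 282.1. The pointer is about 6.3 mm short, or 17.5 mm of rim. I'll go back for a short 17 mm stroke across the wheel top, then look again.

```bash
python3 -m jog '[{"x":10,"y":40,"z":0,"wx":0,"wy":0,"wz":0,"jaw":0},{"x":10,"y":40,"z":0,"wx":0,"wy":0,"wz":0,"jaw":0},{"x":0,"y":40,"z":0,"wx":0,"wy":0,"wz":0,"jaw":0},{"x":0,"y":12,"z":15,"wx":0,"wy":0,"wz":0,"jaw":0},{"x":0,"y":0,"z":15,"wx":0,"wy":0,"wz":0,"jaw":0},{"x":0,"y":0,"z":0,"wx":0,"wy":0,"wz":0,"jaw":0}]'; python3 -m jog '[{"x":0,"y":0,"z":6,"wx":0,"wy":0,"wz":0,"jaw":0},{"x":0,"y":0,"z":6,"wx":0,"wy":0,"wz":0,"jaw":0},{"x":0,"y":-4,"z":0,"wx":0,"wy":0,"wz":0,"jaw":0},{"x":0,"y":-5,"z":0,"wx":0,"wy":0,"wz":0,"jaw":0},{"x":0,"y":-5,"z":0,"wx":0,"wy":0,"wz":0,"jaw":0},{"x":0,"y":-3,"z":0,"wx":0,"wy":0,"wz":0,"jaw":0},{"x":0,"y":0,"z":0,"wx":0,"wy":0,"wz":0,"jaw":0},{"x":0,"y":0,"z":-6,"wx":0,"wy":0,"wz":0,"jaw":0},{"x":0,"y":0,"z":-16,"wx":0,"wy":0,"wz":0,"jaw":0},{"x":0,"y":-20,"z":-20,"wx":0,"wy":0,"wz":0,"jaw":0}]'; python3 -m jog '[{"x":-10,"y":-40,"z":0,"wx":0,"wy":0,"wz":0,"jaw":0},{"x":-10,"y":-40,"z":0,"wx":0,"wy":0,"wz":0,"jaw":0},{"x":0,"y":-15,"z":0,"wx":0,"wy":0,"wz":0,"jaw":0},{"x":0,"y":0,"z":0,"wx":0,"wy":0,"wz":0,"jaw":0},{"x":0,"y":0,"z":0,"wx":0,"wy":0,"wz":0,"jaw":0}]'; python3 look.py w7; python3 - <<'E'
import cv2
i=cv2.imread("pics/w7.png"); cv2.imwrite("pics/w7z.png",cv2.resize(i[90:210,200:360],None,fx=5,fy=5,interpolation=cv2.INTER_CUBIC))
g=i.max(2); print(g[96:110,266:292].mean(0).round(0).astype(int)); print(g[118:136,266:292].mean(0).round(0).astype(int))
E
```

```text
t: 8.1
position: [0.507, -0.146, 0.0739]
tcp_rot: [-3.141, 0.005, -0.433]
force: [-0.2, -0.7, 0.6]
gripper_width: 0.0006
gripper_force: 0.0
t: 9.1
position: [0.5231, -0.1118, 0.1052]
tcp_rot: [3.141, 0.004, -0.432]
force: [1.0, 0.7, -0.7]
gripper_width: 0.0008
gripper_force: 0.0
t: 9.6
position: [0.5459, -0.0175, 0.1056]
tcp_rot: [3.141, 0.001, -0.43]
force: [-0.3, 0.5, -0.5]
gripper_width: 0.0008
gripper_force: 0.0
9.6 [ 0.54586909 -0.0175457   0.10559614] [-0.33019461  0.49442341 -0.5242716 ]
[331  42  20  51 720] [340.6  67. ] [96.9 78.8]
[270  91   5  21  79] [271.7 101.5] [ 72.9 128.8]
[270 116   4  26  91] [271.7 128.7] [ 53.2 129. ]
[419 139   8  15  55] [422.8 145.9] [40.6 11.9]
[160 150   9  65 177] [164.1 182.4] [ 12.  215.4]
[392 183  72  13 503] [430.2 187.2] [7.7 1.7]
[200 203 189 133  49  36  39  39  62 109 133 132 130 130 130 130 130 130
 121 124 135 137 140 142 145 147]
[205 206 194 135  48  33  36  38  94 179 214 208 204 209 213 211 208 209
 207 198 179 161 145 146 146 146]
```

View pics/w7z.png

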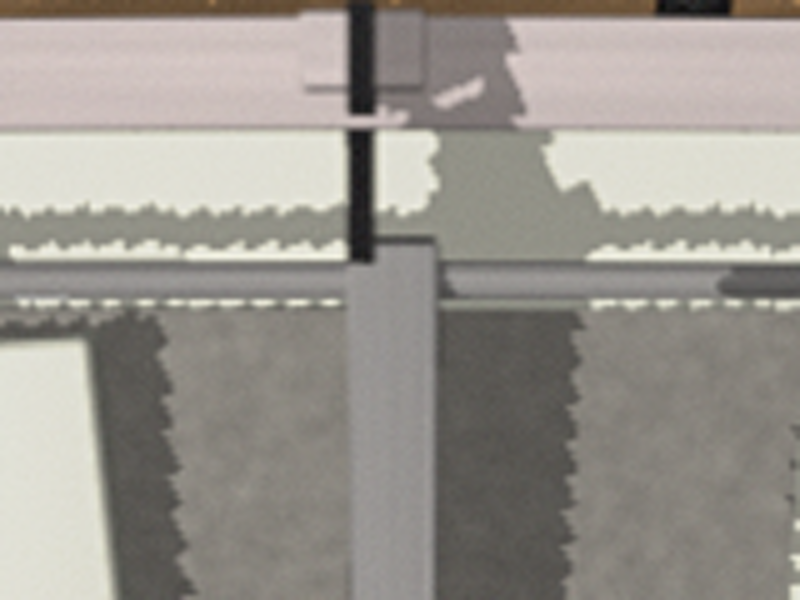

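The two blades are collinear, both at column 271.7, which is within about 0.2 mm. I'll raise the hand clear and hand the job in.

```bash
python3 -m jog '[{"x":0,"y":0,"z":-30,"wx":0,"wy":0,"wz":0,"jaw":0},{"x":0,"y":0,"z":-40,"wx":0,"wy":0,"wz":0,"jaw":0},{"x":0,"y":0,"z":-30,"wx":0,"wy":0,"wz":0,"jaw":0},{"x":0,"y":0,"z":0,"wx":0,"wy":0,"wz":0,"jaw":0},{"x":0,"y":0,"z":0,"wx":0,"wy":0,"wz":0,"jaw":0}]'; python3 -c "
from workcell import order; print(order.finish_job())"
```

```text
t: 10.15
position: [0.5462, -0.0182, 0.2061]
tcp_rot: [3.141, -0.001, -0.432]
force: [0.7, 0.2, -1.0]
gripper_width: 0.0003
gripper_force: 0.0
the job is handed in; nothing more can be done
None
```

The pointer blade lines up with the gauge mark to within about 0.2 mm in the last wrist-camera view; the jaw was moved only by rolling the wheel, the hand is clear, and the job was handed in at about 10 s.

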